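Set the strap gauge to its marked stop

TASK

On the strap gauge, press down the black pad in the middle of the sliding head to free its brake and, keeping it pressed, push the head along the rail until it rests against the marked stop, the block with the knobbed post on top. Then let go so that the pad springs back up and the brake holds the head there. Press and push gently with the fingertips, without forcing the head or gripping anything, and leave the other things on the table where they are.

Things in the scene. Friction and masses are not known exactly. Their poses are not given: they have to be found in the camera images.
- gauge: strap gauge fixed to the table: a 170 x 440 mm plywood base 12 mm thick with a ruled scale and a steel rail (36 mm wide, top 30 mm above the table) along its middle. Origin: centre of its underside, on the table. Its y axis runs along the rail, z up.
- head: aluminium sliding head that straddles the rail and cannot be lifted off: 94 mm across the rail, 90 mm along it, upper face 46 mm above the table. It slides along the gauge's y axis (to either side); its origin is at table height below the head's centre. While the pad is up, a friction brake holds it against sideways pushes of 40 N; with the pad pressed 3 mm or more it slides freely (about 1.5 N).
- pad_top (a point): centre of the upper face of the black rubber pad on top of the head, 54 mm above the table when up, at the middle of the head. The pad is 46 mm across the rail and 66 mm along it; at both ends along the rail it has a lip 6 mm thick and 6 mm high, leaving 54 mm between the lips for the fingertips to press and push against. Moves with the pad.
- pad (a joint): how far the pad is pressed down, m: about 0 (to -0.0005) up, brake on, 0.006 fully down (a firm end). A spring pushes it up: the force grows to 13 N over the first 2.5 mm, where the brake lets go, then stays at 13 to 15 N; 4 to 5 mm is a good depth.
- marked_stop: the marked stop: a dark steel block clamped on the rail near one end or the other, 60 mm across the rail, 24 mm along it, top 56 mm above the table, carrying on top an upright post 10 mm thick with a flat round knob 32 mm wide, total height 88 mm. Fixed. Origin: table height below its centre, on the rail's centre line, axes as the gauge's. With the head against it, the head's centre is 57 mm from this origin.
- plain_block: the same clamped block without post and knob, 56 mm high, near the other end of the rail: not the target. Fixed. Origin: table height below its centre.
- spool: loose wooden thread spool standing upright, 44 mm diameter, 60 mm tall, beside the gauge; origin: centre of its underside
- glue_jar: loose squat white jar with a steel cap, 60 mm diameter, 75 mm tall, beside the gauge; origin: centre of its underside
- burnisher: loose turned dark-wood edge burnisher standing on end, 38 mm diameter, 90 mm tall, beside the gauge; origin: centre of its underside
- mallet: loose wooden mallet lying on the table left of the gauge; origin: underside
- cup: loose white mug, 80 mm diameter, 100 mm tall, right of the gauge; origin: centre of its underside
- tray: loose shallow brown tray, 140 x 200 x 25 mm, right of the gauge; origin: centre of its underside
- glue_bottle: loose white glue bottle with a yellow cap, 64 mm diameter, 190 mm tall, left of the gauge; origin: centre of its underside

How it is judged:
By the outcome, as a careful person would: the job done as asked, in the order asked, and still so for the second after the job is handed in, with the robot touching nothing.
It also fails if it takes over 40 s, if anything falls off the work surface, if the arm or the gripper's body presses on something with over 40 N, if the wrist force passes 120 N, or if a joint passes its speed limit or range.

ROBOT

A 6-joint arm with a two-finger parallel gripper is mounted at the origin on the work surface. World frame = base frame: x ahead of the robot, y to its left, z up, the work surface at z = 0. Lengths are in mm, angles in degrees, forces in N, time in s.
With the tool pointing down it reaches from about 300 to 850 mm from the base axis. Payload 4.2 kg.
Tool frame: the origin (TCP) lies at the very end of the fingers, on their centre line; the grasp point (between the pads) lies 19 mm behind it; z points along the fingers, y is the direction in which the jaws open and shut (so a half turn about z gives the same grasp; the last joint's range is limited). The gripper opens to 91 mm and grips with 3 to 60 N. Pads are 32 mm wide; open, the fingers measure 118 mm over their backs; the gripper's body (76 mm by 178 mm) begins 60 mm behind the grasp point.
Start: joints at [-76.261, 18.312, 89.639, -0, 72.044, -1.146], TCP at [147.713, -555.722, 183.276] pointing down, gripper open.
Joint ranges: [-177.97, 177.97], [-48.28, 115.42], [12.27, 149.76], [-77.06, 257.06], [2.81, 150.46], [-146.56, 146.56]. Speed limits (degrees/s): [147.25, 147.25, 180, 180, 180, 180].

INTERFACE

Orientations are given as [roll, pitch, yaw] about the fixed x, y, z axes, in that order (R = Rz(yaw) Ry(pitch) Rx(roll)).
In Python, from workcell import telemetry, grab_frame, job gives the robot as it stands.
- The arm moves only by the tool drive_tool, never from a script. Its argument "moves" is a list of rows, each an object of numbers: "claw": the closure, from -1 (fully open) to 1 (shut); "dx", "dy", "dz": the shift along the tool's x, y, z in units of 20 mm (1.0 is 20 mm); "yaw": the turn about the tool's z in units of 0.15 rad (1.0 is 0.15 rad). In form: [{"claw": .., "dx": .., "dy": .., "dz": .., "yaw": ..}, ...]. A call has 1 to 5 rows; each row shifts and turns the pose as measured when the row begins, along the tool's axes as they then stand; what a row does not reach is not made up. A row lasts 1/8 s, in which the tool goes at most 62.5 mm and 10.7 degrees, less where a joint would pass 70% of its speed; a pose out of reach is approached as far as the arm can. A call with a number of a shift or a turn outside -1 to 1 is refused whole. A call with a gripper value outside its range is refused whole. The fingers move at their own pace and stop on an object; "grip_force" is the grip in N (left out, the last holds). Time passes only in rows, so rows that do not move let the fingers close. It gives the time, the measured TCP pose, the force and the opening at its end, in the units of the state.
- telemetry.state(): the state, without advancing time (a new reading comes with each control period).
- grab_frame(name): name is "scene" or "top" or "wrist"; returns a dict with "color" (480x640x3 uint8, blue, green, red), "vertical_fov" (degrees; the focal length in pixels is half the picture's height over the tangent of half this angle, whatever the lens; pixels are square), "cx", "cy" (the principal point, pixels), "dist" ([k1, k2, p1, p2, k3] as OpenCV has them; the pictures are not rectified), "pose" (4x4, takes a point from camera to world coordinates). Camera axes: x right, y down, z forward; pixel columns grow to the right and rows downward; lengths in mm; the calibration is good to about 2 mm. A picture is of the moment at which its call begins. There is no depth.
- job.job_done(): hands the job in, once; it reports no verdict.
The state is a dict: "time_s": time; "qpos": joint angles; "qvel": joint speeds; "effort": joint torques, N m; "ee_pos": TCP position; "ee_rot": TCP orientation; "force": force on the tool from outside, world axes, zero at the start; "torque": the same for the moment, N m; "gripper_width": finger opening in mm.
Only numpy, scipy, OpenCV 4.12 (cv2) and the standard library are available. Lean on these libraries where they do the work, as an engineer would, in place of code of your own. Each camera call takes 0.05 s, during which the arm holds its last target.

## Working session

There is one attempt and no reset: what is moved stays moved. The work goes in short steps, Python scripts to look and compute and a tool call to move; the robot and the scene stay as the last step left them, time stands still between calls to the robot, and variables do not carry over. Pictures are saved under pics/ and viewed, and the job is handed in when it is done.

Besides the shell and the picture viewer there is one more tool, called after "Emit:" by a JSON object that holds its "api" and its "payload", one argument or row to a line. drive_tool: Moves the arm, as the interface text tells. Its arguments: {"type":"object","properties":{"moves":{"type":"array"},"grip_force":{"type":"number"}},"required":["moves"]}

```bash
mkdir -p pics; ls
python3 - <<'E'
from workcell import telemetry, grab_frame, job
import cv2,pickle
s=telemetry.state(); print(s)
for n in ("scene","top","wrist"):
    f=grab_frame(n); cv2.imwrite(f"pics/{n}0.png",f["color"]); pickle.dump(f,open(f"{n}0.pkl","wb"))
    print(n,f["vertical_fov"],f["cx"],f["cy"],f["dist"],f["pose"])
E
```

```text
pics
{'time_s': 0.0, 'qpos': array([-7.62592306e+01,  1.83509926e+01,  8.97064293e+01, -1.73571314e-03,
        7.20428132e+01, -1.14521582e+00]), 'qvel': array([-0.03732283, -0.00414503,  0.03129298, -0.03125542,  0.00141407,
       -0.04843139]), 'effort': array([ 5.06013093e-04, -4.12464666e+01, -2.31971669e+01,  7.27018621e-02,
        4.57381003e-02, -1.47518658e-04]), 'ee_pos': array([ 147.58082675, -555.16357775,  182.42666511]), 'ee_rot': array([-1.79899752e+02, -3.53448300e-04,  1.48865215e+01]), 'force': array([-0.12805742, -0.58666742, -0.29725566]), 'torque': array([ 0.03648202,  0.04204335, -0.05001916]), 'gripper_width': 91.28895272345348}
scene 51.77407221805469 323.0002995169839 237.13671937739048 [0.03543429 0.         0.         0.         0.        ] [[ 4.03099948e-01  7.06893780e-01 -5.81215637e-01  1.24277530e+03]
 [ 9.15056528e-01 -3.20694449e-01  2.44594809e-01 -3.01800321e+02]
 [-1.34900792e-02 -6.30441318e-01 -7.76119683e-01  9.27838478e+02]
 [ 0.00000000e+00  0.00000000e+00  0.00000000e+00  1.00000000e+00]]
top 53.186012031795734 328.1352384263115 231.2436740210844 [-0.08642067  0.          0.          0.          0.        ] [[-1.83908743e-03 -9.84072648e-01  1.77757252e-01  3.45578902e+02]
 [-9.99792179e-01 -1.79961574e-03 -2.03066700e-02 -5.86128822e+00]
 [ 2.03031333e-02 -1.77757656e-01 -9.83864827e-01  1.42047369e+03]
 [ 0.00000000e+00  0.00000000e+00  0.00000000e+00  1.00000000e+00]]
wrist 62.781314154693305 317.09600300069394 243.35034264166143 [-0.02566958  0.          0.          0.          0.        ] [[ 2.57287335e-01 -9.25737207e-01 -2.77153119e-01  2.25509007e+02]
 [-9.66334769e-01 -2.46651750e-01 -7.32122214e-02 -5.34257641e+02]
 [-5.85024305e-04  2.86659272e-01 -9.58032421e-01  3.84660051e+02]
 [ 0.00000000e+00  0.00000000e+00  0.00000000e+00  1.00000000e+00]]
```

View pics/top0.png

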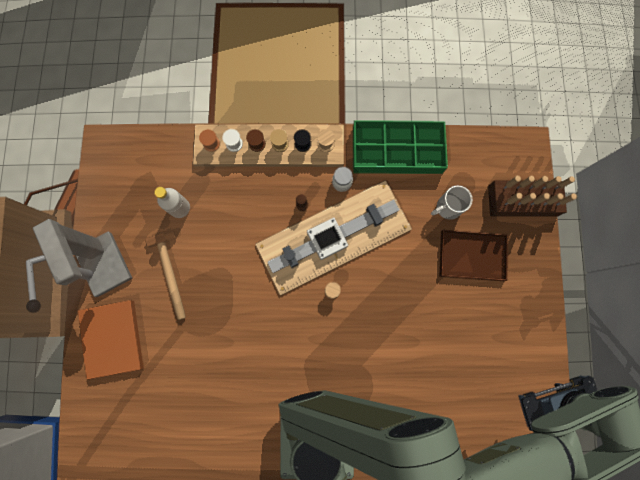

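View pics/scene0.png

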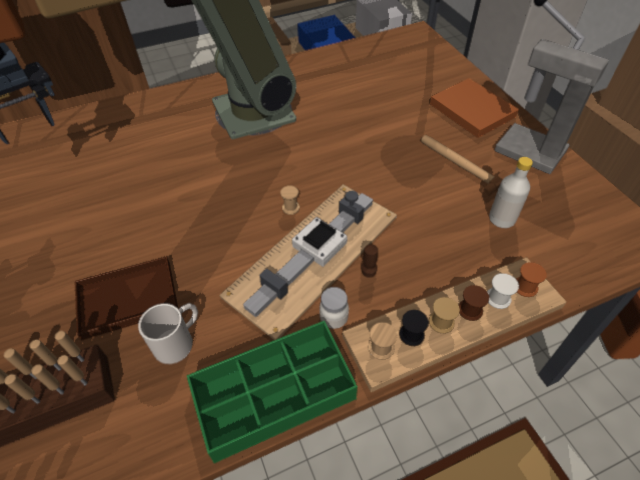

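The scene view puts the knobbed stop at about (351,203), which is the left end in the top view (288,257). The plain block is at scene (273,283). I'll zoom in on both.

Run:
```python
import cv2
a=cv2.imread("pics/top0.png")[170:310,240:430]; cv2.imwrite("pics/topz.png",cv2.resize(a,None,fx=4,fy=4,interpolation=cv2.INTER_CUBIC))
a=cv2.imread("pics/scene0.png")[170:345,210:410]; cv2.imwrite("pics/scenez.png",cv2.resize(a,None,fx=3.4,fy=3.4,interpolation=cv2.INTER_CUBIC))
```

```text
(no output)
```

View pics/topz.png

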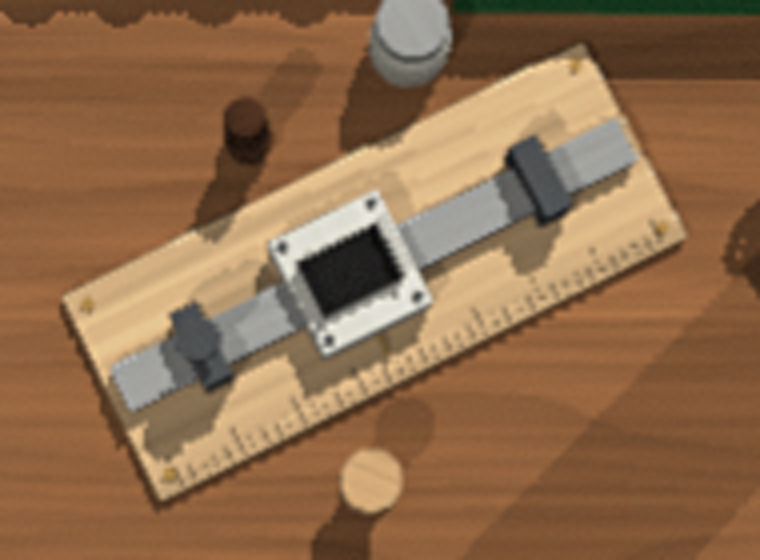

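View pics/scenez.png

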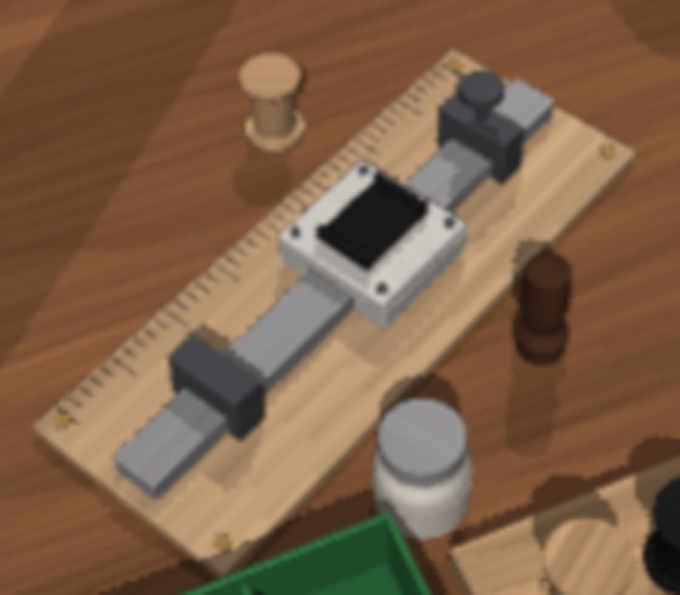

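The left block carries the knob (top zoom (205,348), scene zoom (482,90)), so it is the target. The head is in the middle. Next I'll fit the poses from the corner points.

```bash
cat > h.py <<'E'
import numpy as np,cv2,pickle
from scipy.optimize import least_squares
def K(f):
    h=f["color"].shape[0]; F=h/2/np.tan(np.radians(f["vertical_fov"]/2))
    return np.array([[F,0,f["cx"]],[0,F,f["cy"]],[0,0,1]])
def unproj(f,uv,z):
    n=cv2.undistortPoints(np.array(uv,float).reshape(-1,1,2),K(f),np.array(f["dist"])).reshape(-1,2)
    T=f["pose"]; d=np.c_[n,np.ones(len(n))]@T[:3,:3].T; o=T[:3,3]
    return o+d*((z-o[2])/d[:,2])[:,None]
def proj(f,P):
    Ti=np.linalg.inv(f["pose"]); 
    return cv2.projectPoints(np.array(P,float).reshape(-1,1,3),cv2.Rodrigues(Ti[:3,:3])[0],Ti[:3,3],K(f),np.array(f["dist"]))[0].reshape(-1,2)
E
python3 - <<'E'
from h import *
top=pickle.load(open("top0.pkl","rb"));sc=pickle.load(open("scene0.pkl","rb"))
t=lambda a:(np.array(a)+.5)/4-.5+[240,170]
s=lambda a:(np.array(a)+.5)/3.4-.5+[210,170]
print("base top",unproj(top,t([(62,300),(587,45),(686,238),(160,503)]),12).round(1))
print("base sc",unproj(sc,s([(453,50),(634,155),(36,428)]),12).round(1))
print("head top",unproj(top,t([(270,241),(376,191),(431,298),(324,354)]),46).round(1))
print("head sc",unproj(sc,s([(364,162),(467,228),(382,300),(281,236)]),46).round(1))
print("pad top",unproj(top,t([(298,268),(380,226),(404,278),(326,320)]),54).round(1))
print("stop top knob",unproj(top,t([(205,345)]),88).round(1),"sc",unproj(sc,s([(482,88)]),88).round(1))
print("plain top",unproj(top,t([(506,150),(533,137),(570,207),(545,221)]),56).round(1))
E
```

```text
base top [[ 559.3  181.9   12. ]
 [ 756.9 -213.4   12. ]
 [ 607.  -284.6   12. ]
 [ 409.7  106.9   12. ]]
base sc [[ 416.   105.6   12. ]
 [ 567.8  179.1   12. ]
 [ 614.5 -283.4   12. ]]
head top [[597.8  27.   46. ]
 [635.2 -50.4  46. ]
 [556.  -90.   46. ]
 [515.1 -12.4  46. ]]
head sc [[520.6 -13.   46. ]
 [604.   26.8  46. ]
 [635.8 -49.9  46. ]
 [558.5 -90.3  46. ]]
pad top [[576.6   6.5  54. ]
 [607.6 -52.9  54. ]
 [569.4 -70.1  54. ]
 [538.7 -13.8  54. ]]
stop top knob [[516.1  71.   88. ]] sc [[526.3  74.2  88. ]]
plain top [[ 664.  -145.4   56. ]
 [ 673.9 -165.4   56. ]
 [ 621.6 -191.4   56. ]
 [ 611.2 -172.9   56. ]]
```

Emit:
{"api": "drive_tool", "payload": {
  "moves": [
    {"claw": 1, "dx": 0, "dy": 0, "dz": 0, "yaw": -1},
    {"claw": 1, "dx": 0, "dy": 0, "dz": 0, "yaw": -1},
    {"claw": 1, "dx": 0, "dy": 0, "dz": 0, "yaw": -1},
    {"claw": 1, "dx": 0, "dy": 0, "dz": 0, "yaw": -1},
    {"claw": 1, "dx": 0, "dy": 0, "dz": 0, "yaw": -1}
  ],
  "grip_force": 10
}}

```text
time_s: 0.78
ee_pos: [147.3, -554.0, 180.7]
ee_rot: [-179.8, -0.2, 59.3]
force: [-0.0, -0.4, -0.3]
gripper_width: 44.2
```

Emit:
{"api": "drive_tool", "payload": {
  "moves": [
    {"claw": 1, "dx": 0, "dy": 0, "dz": -0.05, "yaw": -1},
    {"claw": 1, "dx": 0, "dy": 0, "dz": -0.05, "yaw": -1},
    {"claw": 1, "dx": 0, "dy": 0, "dz": -0.05, "yaw": -1},
    {"claw": 1, "dx": 0, "dy": 0, "dz": -0.05, "yaw": -1},
    {"claw": 1, "dx": 0, "dy": 0, "dz": -0.05, "yaw": -1}
  ]
}}

```text
time_s: 1.4
ee_pos: [147.0, -552.7, 183.7]
ee_rot: [180.0, -0.6, 103.7]
force: [-0.1, 0.2, -0.2]
gripper_width: 0.3
```

Emit:
{"api": "drive_tool", "payload": {
  "moves": [
    {"claw": 1, "dx": 0.45, "dy": 1, "dz": -0.05, "yaw": -1},
    {"claw": 1, "dx": 0.45, "dy": 1, "dz": -0.05, "yaw": -0.4},
    {"claw": 1, "dx": 0.45, "dy": 1, "dz": -0.05, "yaw": 0},
    {"claw": 1, "dx": 0.45, "dy": 1, "dz": -0.05, "yaw": 0},
    {"claw": 1, "dx": 0.45, "dy": 1, "dz": -0.05, "yaw": 0}
  ]
}}

```text
time_s: 2.02
ee_pos: [223.8, -468.3, 188.5]
ee_rot: [179.9, -0.7, 115.8]
force: [0.0, 1.0, -0.0]
gripper_width: 0.5
```

Emit:
{"api": "drive_tool", "payload": {
  "moves": [
    {"claw": 1, "dx": 0.45, "dy": 1, "dz": -0.05, "yaw": 0},
    {"claw": 1, "dx": 0.45, "dy": 1, "dz": -0.05, "yaw": 0},
    {"claw": 1, "dx": 0.45, "dy": 1, "dz": -0.05, "yaw": 0},
    {"claw": 1, "dx": 0.45, "dy": 1, "dz": -0.05, "yaw": 0},
    {"claw": 1, "dx": 0.45, "dy": 1, "dz": -0.05, "yaw": 0}
  ]
}}

```text
time_s: 2.65
ee_pos: [298.1, -376.7, 195.0]
ee_rot: [179.9, -0.7, 115.5]
force: [0.7, -0.4, 0.4]
gripper_width: 0.4
```

Emit:
{"api": "drive_tool", "payload": {
  "moves": [
    {"claw": 1, "dx": 0.48, "dy": 1, "dz": 0, "yaw": -0.1},
    {"claw": 1, "dx": 0.48, "dy": 1, "dz": 0, "yaw": 0},
    {"claw": 1, "dx": 0.48, "dy": 1, "dz": 0, "yaw": 0},
    {"claw": 1, "dx": 0.48, "dy": 1, "dz": 0, "yaw": 0},
    {"claw": 1, "dx": 0.48, "dy": 1, "dz": 0, "yaw": 0}
  ]
}}

```text
time_s: 3.28
ee_pos: [369.2, -281.7, 196.4]
ee_rot: [179.8, -0.7, 116.0]
force: [0.8, 0.1, -1.2]
gripper_width: 0.7
```

Emit:
{"api": "drive_tool", "payload": {
  "moves": [
    {"claw": 1, "dx": 0.48, "dy": 1, "dz": 0, "yaw": 0},
    {"claw": 1, "dx": 0.48, "dy": 1, "dz": 0, "yaw": 0},
    {"claw": 1, "dx": 0.48, "dy": 1, "dz": 0, "yaw": 0},
    {"claw": 1, "dx": 0.48, "dy": 1, "dz": 0, "yaw": 0},
    {"claw": 1, "dx": 0.48, "dy": 1, "dz": 0, "yaw": 0}
  ]
}}

```text
time_s: 3.9
ee_pos: [439.2, -186.8, 197.8]
ee_rot: [179.8, -0.6, 115.7]
force: [0.6, -0.8, -0.2]
gripper_width: 0.6
```

Emit:
{"api": "drive_tool", "payload": {
  "moves": [
    {"claw": 1, "dx": 0.48, "dy": 1, "dz": 0, "yaw": 0},
    {"claw": 1, "dx": 0.48, "dy": 1, "dz": 0, "yaw": 0},
    {"claw": 1, "dx": 0.48, "dy": 1, "dz": 0, "yaw": 0},
    {"claw": 1, "dx": 0.48, "dy": 1, "dz": 0, "yaw": 0},
    {"claw": 1, "dx": 0.48, "dy": 1, "dz": 0, "yaw": 0}
  ]
}}

```text
time_s: 4.53
ee_pos: [508.5, -92.4, 199.2]
ee_rot: [179.8, -0.6, 115.5]
force: [0.0, -0.1, -0.0]
gripper_width: 0.2
```

Emit:
{"api": "drive_tool", "payload": {
  "moves": [
    {"claw": 1, "dx": 0.32, "dy": 1, "dz": 0, "yaw": -0.1},
    {"claw": 1, "dx": 0.32, "dy": 1, "dz": 0, "yaw": 0},
    {"claw": 1, "dx": 0.32, "dy": 1, "dz": 0, "yaw": 0},
    {"claw": 1, "dx": 0.32, "dy": 1, "dz": 0, "yaw": 0},
    {"claw": 1, "dx": 0, "dy": 0.2, "dz": 0, "yaw": 0}
  ]
}}

```text
time_s: 5.15
ee_pos: [576.4, -26.8, 199.7]
ee_rot: [179.8, -0.6, 116.4]
force: [-0.3, -0.6, 0.2]
gripper_width: 0.2
```

Run:
```python
from workcell import telemetry, grab_frame
import cv2,pickle
f=grab_frame("wrist"); pickle.dump(f,open("w1.pkl","wb")); cv2.imwrite("pics/w1.png",f["color"])
s=telemetry.state(); print(s["ee_pos"],s["ee_rot"],s["force"],s["time_s"]); print(f["pose"])
```

```text
[576.42908344 -27.01957735 199.61805861] [179.84310979  -0.60552373 116.36964337] [ 0.69071694  0.30676635 -0.09196688] 5.2
[[ 8.95633595e-01  4.26367018e-01  1.26695027e-01  5.39563590e+02]
 [ 4.44780292e-01 -8.60627765e-01 -2.47972461e-01  4.45372859e+01]
 [ 3.30997887e-03  2.78443918e-01 -9.60446786e-01  4.02661331e+02]
 [ 0.00000000e+00  0.00000000e+00  0.00000000e+00  1.00000000e+00]]
```

View pics/w1.png

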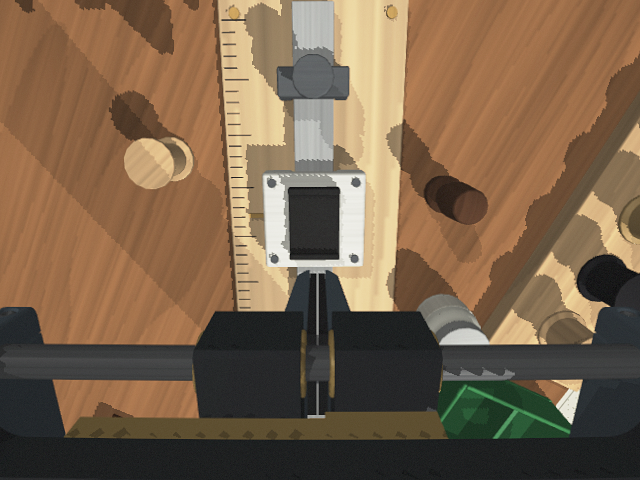

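The wrist view shows the head plate at about (264–365, 171–266), the pad at (289–339, 187–259), the knob at (313,76), and the stop at (277–349, 66–99). I'll measure from these.

Run:
```python
from h import *
f=pickle.load(open("w1.pkl","rb"))
a=f["color"][40:280,210:410]
cv2.imwrite("pics/w1z.png",cv2.resize(a,None,fx=2.5,fy=2.5,interpolation=cv2.INTER_CUBIC))
H=unproj(f,[(264,172),(365,170.5),(365,266),(267,267)],46); print(H.round(1),H.mean(0))
print("padlip",unproj(f,[(289,187),(339,187),(339,259),(290,259)],60).round(1))
print("knob",unproj(f,[(313,76)],88))
R=unproj(f,[(293,5),(333,5),(295,165),(333,165)],30); print("rail",R.round(1))
d=(R[0]+R[1]-R[2]-R[3])/2; print(np.degrees(np.arctan2(d[1],d[0])))
```

```text
[[514.2  -9.   46. ]
 [594.9  32.5  46. ]
 [637.9 -47.4  46. ]
 [554.  -90.1  46. ]] [575.26066143 -28.49788225  46.        ]
padlip [[540.1  -9.   60. ]
 [579.1  10.3  60. ]
 [609.4 -48.4  60. ]
 [569.1 -68.4  60. ]]
knob [[520.63478394  78.13822564  88.        ]]
rail [[477.1 127.3  30. ]
 [507.4 142.4  30. ]
 [536.4   7.4  30. ]
 [568.2  23.1  30. ]]
116.6558106578537
```

View pics/w1z.png

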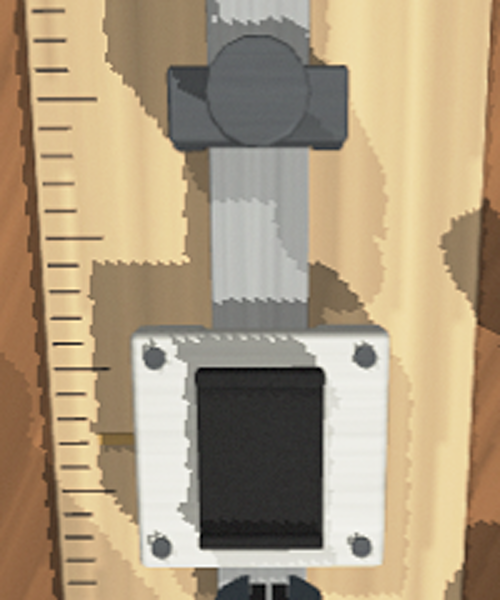

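Emit:
{"api": "drive_tool", "payload": {
  "moves": [
    {"claw": 1, "dx": -0.1, "dy": -0.1, "dz": 1, "yaw": 0},
    {"claw": 1, "dx": 0, "dy": 0, "dz": 1, "yaw": 0},
    {"claw": 1, "dx": 0, "dy": 0, "dz": 1, "yaw": 0},
    {"claw": 1, "dx": 0, "dy": 0, "dz": 1, "yaw": 0},
    {"claw": 1, "dx": 0, "dy": 0, "dz": 1, "yaw": 0}
  ]
}}

```text
time_s: 5.82
ee_pos: [575.3, -31.7, 98.8]
ee_rot: [179.8, -0.4, 116.2]
force: [0.8, 0.6, -0.6]
gripper_width: 0.4
```

Emit:
{"api": "drive_tool", "payload": {
  "moves": [
    {"claw": 1, "dx": 0.05, "dy": 0, "dz": 0.7, "yaw": 0},
    {"claw": 1, "dx": 0.05, "dy": 0, "dz": 0.5, "yaw": 0},
    {"claw": 1, "dx": 0, "dy": 0, "dz": 0.15, "yaw": 0},
    {"claw": 1, "dx": 0, "dy": 0, "dz": 0, "yaw": 0}
  ]
}}

```text
time_s: 6.32
ee_pos: [573.5, -30.7, 70.1]
ee_rot: [179.9, -0.4, 116.1]
force: [1.0, -0.2, 0.2]
gripper_width: 0.4
```

Run:
```python
from workcell import telemetry, grab_frame
import cv2,pickle
f=grab_frame("wrist"); pickle.dump(f,open("w2.pkl","wb")); cv2.imwrite("pics/w2.png",f["color"])
s=telemetry.state(); print(s["ee_pos"],s["ee_rot"],s["force"],s["time_s"])
```

```text
[573.57414322 -30.70128856  70.31187781] [179.86278722  -0.42906528 116.11821171] [ 0.65542426 -0.89832665 -0.05703209] 6.375
```

View pics/w2.png

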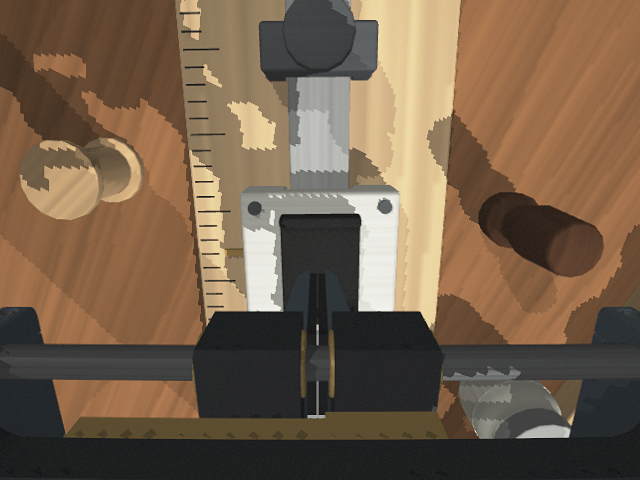

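Emit:
{"api": "drive_tool", "payload": {
  "moves": [
    {"claw": 1, "dx": 0.07, "dy": 0, "dz": 0.4, "yaw": 0},
    {"claw": 1, "dx": 0, "dy": 0, "dz": 0.2, "yaw": 0},
    {"claw": 1, "dx": 0, "dy": 0, "dz": 0.05, "yaw": 0}
  ]
}}

```text
time_s: 6.75
ee_pos: [573.6, -29.2, 57.5]
ee_rot: [179.8, -0.4, 116.1]
force: [-0.7, -0.1, 0.4]
gripper_width: 0.6
```

Emit:
{"api": "drive_tool", "payload": {
  "moves": [
    {"claw": 1, "dx": 0, "dy": 0, "dz": 0.1, "yaw": 0}
  ]
}}

```text
time_s: 6.88
ee_pos: [573.7, -29.2, 55.4]
ee_rot: [179.7, -0.4, 116.1]
force: [-0.1, -0.0, -0.8]
gripper_width: 0.5
```

Emit:
{"api": "drive_tool", "payload": {
  "moves": [
    {"claw": 1, "dx": 0, "dy": 0, "dz": 0.1, "yaw": 0}
  ]
}}

```text
time_s: 7.0
ee_pos: [573.8, -29.2, 53.4]
ee_rot: [179.7, -0.4, 116.1]
force: [0.1, -0.3, 0.6]
gripper_width: 0.5
```

Emit:
{"api": "drive_tool", "payload": {
  "moves": [
    {"claw": 1, "dx": 0, "dy": 0, "dz": 0.05, "yaw": 0}
  ]
}}

```text
time_s: 7.12
ee_pos: [573.8, -29.2, 52.2]
ee_rot: [179.7, -0.4, 116.1]
force: [0.1, -0.5, -0.0]
gripper_width: 0.5
```

Emit:
{"api": "drive_tool", "payload": {
  "moves": [
    {"claw": 1, "dx": 0, "dy": 0, "dz": 0.05, "yaw": 0}
  ]
}}

```text
time_s: 7.25
ee_pos: [573.8, -29.2, 51.2]
ee_rot: [179.7, -0.4, 116.1]
force: [-0.5, -0.7, 0.5]
gripper_width: 0.5
```

Emit:
{"api": "drive_tool", "payload": {
  "moves": [
    {"claw": 1, "dx": 0, "dy": 0, "dz": 0.05, "yaw": 0}
  ]
}}

```text
time_s: 7.38
ee_pos: [573.9, -29.2, 50.2]
ee_rot: [179.7, -0.4, 116.1]
force: [-0.5, 1.2, 0.4]
gripper_width: 0.4
```

No contact force yet at a reported z of 50, so I'll look before going further.

Run:
```python
from workcell import telemetry, grab_frame
import cv2,pickle
f=grab_frame("wrist"); cv2.imwrite("pics/w3.png",cv2.resize(f["color"][150:350,200:440],None,fx=3,fy=3,interpolation=cv2.INTER_CUBIC))
f=grab_frame("scene"); cv2.imwrite("pics/s3.png",cv2.resize(f["color"][130:310,230:420],None,fx=3.3,fy=3.3,interpolation=cv2.INTER_CUBIC))
s=telemetry.state(); print(s["ee_pos"],s["ee_rot"],s["force"],s["time_s"])
```

```text
[573.78649641 -29.20479622  50.09781637] [179.74939782  -0.36148798 116.12590164] [ 0.55591426 -0.421143   -0.92003072] 7.475
```

View pics/w3.png

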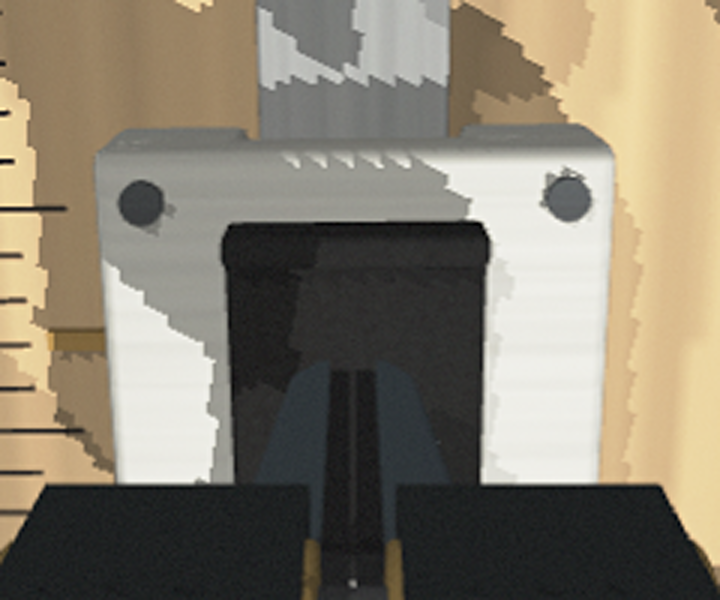

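View pics/s3.png

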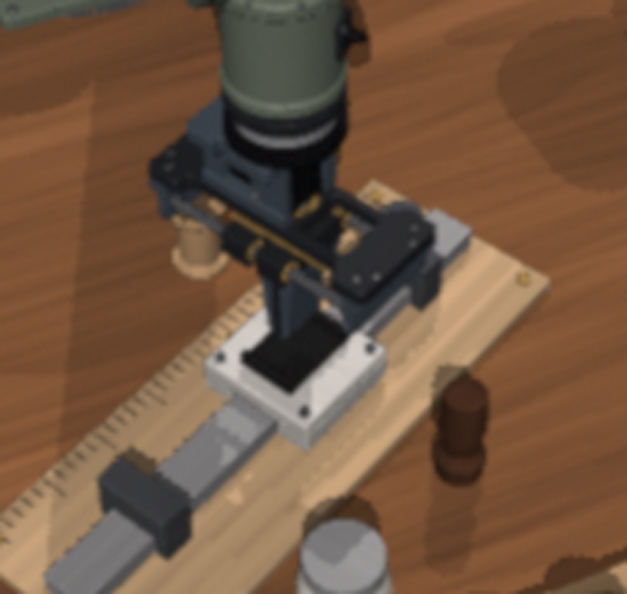

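Run:
```python
from h import *
from workcell import telemetry, grab_frame
s=telemetry.state(); f=grab_frame("scene")
from scipy.spatial.transform import Rotation as R
Rm=R.from_euler("xyz",s["ee_rot"],degrees=True).as_matrix()
im=cv2.resize(f["color"][180:280,270:370],None,fx=6,fy=6,interpolation=cv2.INTER_CUBIC)
P=[s["ee_pos"]+Rm@np.array(o) for o in [(16,-13,0),(16,13,0),(-16,13,0),(-16,-13,0)]]
u=((proj(f,P)-[270,180]+.5)*6).astype(int)
cv2.polylines(im,[u],True,(0,0,255),1)
g=np.array([[-.447,.894,0],[.894,.447,0],[0,0,1]]).T
P=[np.array([576,-30,0])+g@np.array(o) for o in [(33,-23,60),(33,23,60),(-33,23,60),(-33,-23,60)]]
cv2.polylines(im,[((proj(f,P)-[270,180]+.5)*6).astype(int)],True,(0,255,0),1)
cv2.imwrite("pics/s4.png",im)
```

```text
(no output)
```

View pics/s4.png

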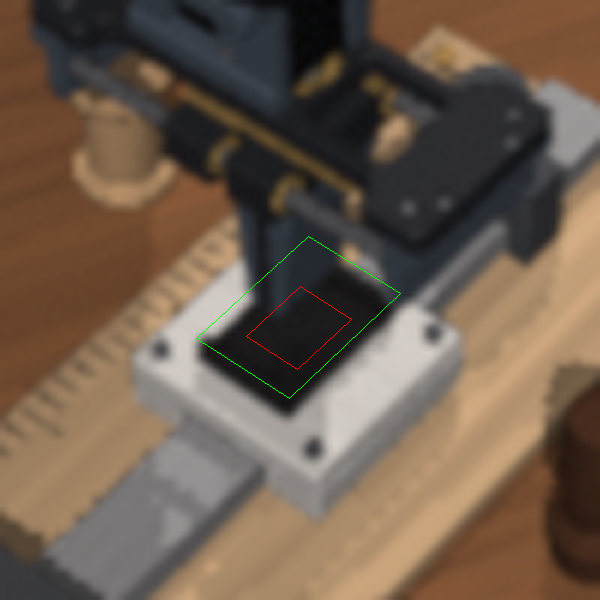

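Run:
```python
from h import *
from workcell import grab_frame
f=grab_frame("scene")
im=cv2.resize(f["color"][190:270,280:360],None,fx=7,fy=7,interpolation=cv2.INTER_CUBIC)
im=(255*(im/255.)**0.4).astype(np.uint8); cv2.imwrite("pics/s5.png",im)
```

```text
(no output)
```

View pics/s5.png

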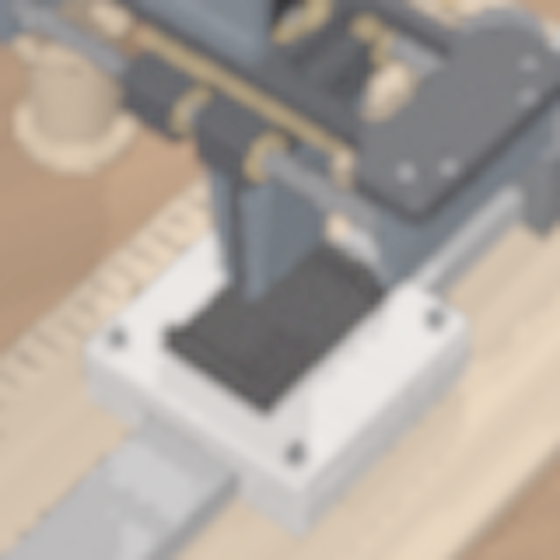

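Run:
```python
from h import *
from workcell import telemetry, grab_frame
from scipy.spatial.transform import Rotation as R
s=telemetry.state(); Rm=R.from_euler("xyz",s["ee_rot"],degrees=True).as_matrix()
w=grab_frame("wrist"); sc=grab_frame("scene"); tp=grab_frame("top")
for z in (0,-10,-20,-30):
  P=[s["ee_pos"]+Rm@np.array(o) for o in [(16,-13,z),(16,0,z),(16,13,z),(-16,13,z)]]
  print(z,proj(w,P).round(0).tolist(),proj(sc,P).round(1).tolist())
cv2.imwrite("pics/t5.png",cv2.resize(tp["color"][180:300,260:400],None,fx=5,fy=5,interpolation=cv2.INTER_CUBIC))
im=w["color"][260:420,220:420]; im=(255*(im/255.)**0.4).astype(np.uint8)
cv2.imwrite("pics/w5.png",cv2.resize(im,None,fx=4,fy=3.7))
print(s["ee_pos"],s["qpos"],s["time_s"])
```

```text
0 [[294.0, 253.0], [318.0, 253.0], [342.0, 253.0], [341.0, 307.0]] [[319.6, 227.2], [323.8, 229.9], [328.2, 232.7], [319.2, 241.1]]
-10 [[293.0, 259.0], [318.0, 259.0], [344.0, 259.0], [342.0, 315.0]] [[319.5, 224.4], [323.8, 227.2], [328.1, 229.9], [319.0, 238.4]]
-20 [[292.0, 266.0], [318.0, 266.0], [345.0, 266.0], [344.0, 324.0]] [[319.3, 221.6], [323.7, 224.3], [328.1, 227.1], [318.9, 235.6]]
-30 [[291.0, 273.0], [319.0, 273.0], [346.0, 273.0], [345.0, 334.0]] [[319.2, 218.7], [323.6, 221.5], [328.0, 224.2], [318.8, 232.7]]
[573.86555301 -29.19158507  50.21333804] [ -4.3391029   24.77550137 100.44206868   0.5382727   54.73920333
 -30.77757661] 7.575
```

View pics/w5.png

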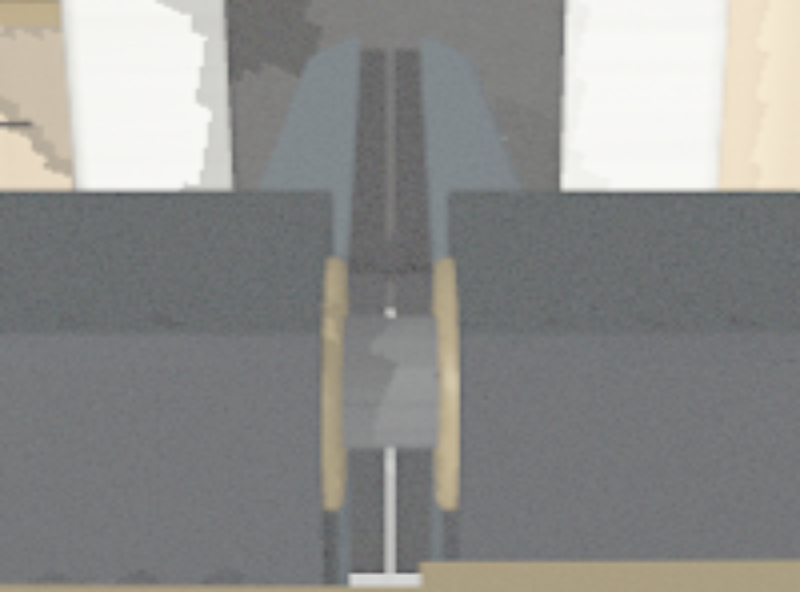

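View pics/t5.png

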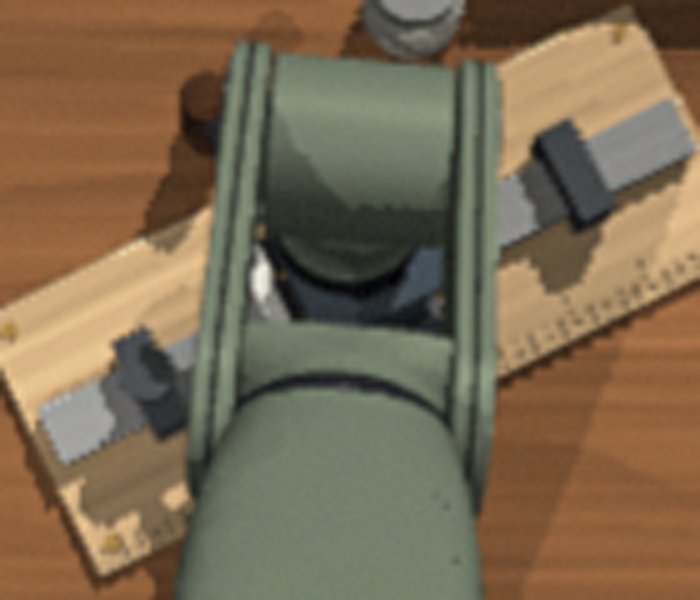

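Both the wrist and scene views put the real fingertips about 20 mm higher than the reported TCP, and the tips are centred over the pad. I'll keep descending in small steps and watch the force.

Emit:
{"api": "drive_tool", "payload": {
  "moves": [
    {"claw": 1, "dx": 0, "dy": 0, "dz": 0.08, "yaw": 0},
    {"claw": 1, "dx": 0, "dy": 0, "dz": 0.08, "yaw": 0}
  ]
}}

```text
time_s: 7.98
ee_pos: [574.0, -29.2, 47.0]
ee_rot: [179.7, -0.3, 116.1]
force: [-0.1, 0.5, -0.2]
gripper_width: 0.4
```

Emit:
{"api": "drive_tool", "payload": {
  "moves": [
    {"claw": 1, "dx": 0, "dy": 0, "dz": 0.08, "yaw": 0},
    {"claw": 1, "dx": 0, "dy": 0, "dz": 0.08, "yaw": 0}
  ]
}}

```text
time_s: 8.22
ee_pos: [574.0, -29.1, 43.5]
ee_rot: [179.7, -0.3, 116.1]
force: [0.5, -0.1, 0.1]
gripper_width: 0.4
```

Run:
```python
from h import *
from workcell import telemetry, grab_frame
f=grab_frame("scene")
im=cv2.resize(f["color"][190:270,280:360],None,fx=7,fy=7,interpolation=cv2.INTER_CUBIC)
im=(255*(im/255.)**0.4).astype(np.uint8); cv2.imwrite("pics/s6.png",im)
s=telemetry.state(); print(s["ee_pos"],s["force"],s["time_s"])
```

```text
[573.76518771 -29.14513918  43.29746548] [ 0.24857101 -0.62967049 -0.55211548] 8.275
```

View pics/s6.png

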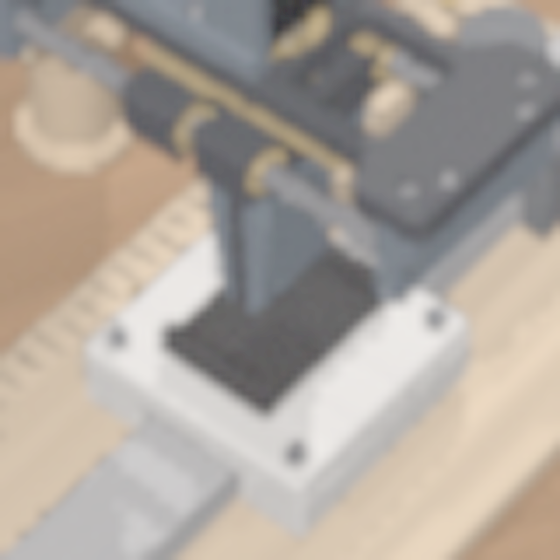

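Emit:
{"api": "drive_tool", "payload": {
  "moves": [
    {"claw": 1, "dx": 0, "dy": 0, "dz": 0.1, "yaw": 0},
    {"claw": 1, "dx": 0, "dy": 0, "dz": 0.1, "yaw": 0}
  ]
}}

```text
time_s: 8.52
ee_pos: [573.9, -29.1, 39.1]
ee_rot: [179.7, -0.4, 116.1]
force: [-0.5, -0.5, -0.3]
gripper_width: 0.7
```

Emit:
{"api": "drive_tool", "payload": {
  "moves": [
    {"claw": 1, "dx": 0, "dy": 0, "dz": 0.08, "yaw": 0},
    {"claw": 1, "dx": 0, "dy": 0, "dz": 0.08, "yaw": 0}
  ]
}}

```text
time_s: 8.78
ee_pos: [573.8, -29.1, 35.6]
ee_rot: [179.7, -0.4, 116.1]
force: [-0.7, -0.1, -0.4]
gripper_width: 0.8
```

Emit:
{"api": "drive_tool", "payload": {
  "moves": [
    {"claw": 1, "dx": 0, "dy": 0, "dz": 0.08, "yaw": 0}
  ]
}}

```text
time_s: 8.9
ee_pos: [573.8, -29.1, 33.9]
ee_rot: [179.7, -0.4, 116.1]
force: [0.3, -0.3, 0.0]
gripper_width: 0.4
```

Emit:
{"api": "drive_tool", "payload": {
  "moves": [
    {"claw": 1, "dx": 0, "dy": 0, "dz": 0.05, "yaw": 0}
  ]
}}

```text
time_s: 9.02
ee_pos: [573.8, -29.1, 32.8]
ee_rot: [179.8, -0.4, 116.1]
force: [0.8, 0.0, 0.7]
gripper_width: 0.5
```

Run:
```python
from h import *
from workcell import telemetry, grab_frame
f=grab_frame("scene")
im=cv2.resize(f["color"][190:270,280:360],None,fx=7,fy=7,interpolation=cv2.INTER_CUBIC)
im=(255*(im/255.)**0.4).astype(np.uint8); cv2.imwrite("pics/s7.png",im)
w=grab_frame("wrist"); im=w["color"][150:350,200:440]; im=(255*(im/255.)**0.4).astype(np.uint8)
cv2.imwrite("pics/w7.png",cv2.resize(im,None,fx=3,fy=3,interpolation=cv2.INTER_CUBIC))
s=telemetry.state(); print(s["ee_pos"],s["force"],s["time_s"])
```

```text
[573.75366508 -29.06805852  32.75165398] [-0.04800951  1.29568319  0.79384926] 9.125
```

View pics/s7.png

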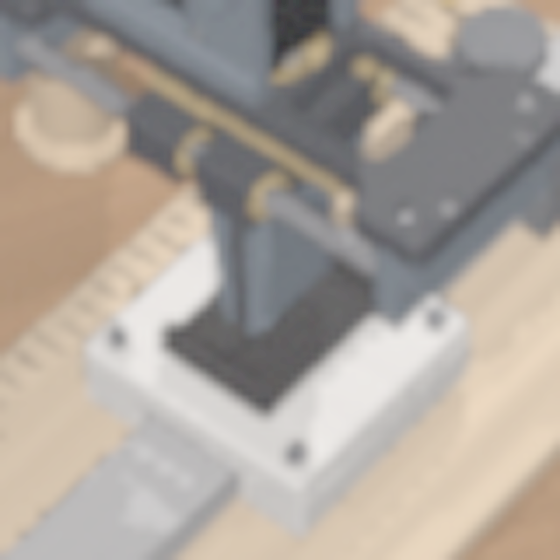

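View pics/w7.png

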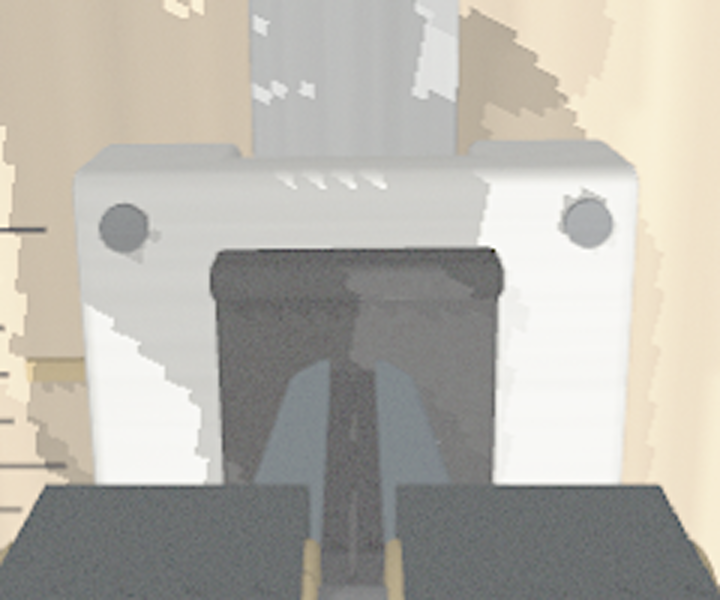

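Emit:
{"api": "drive_tool", "payload": {
  "moves": [
    {"claw": 1, "dx": 0, "dy": 0, "dz": 0.06, "yaw": 0}
  ]
}}

```text
time_s: 9.25
ee_pos: [573.9, -29.1, 31.7]
ee_rot: [179.7, -0.4, 116.1]
force: [-0.1, -0.7, -0.3]
gripper_width: 0.4
```

Emit:
{"api": "drive_tool", "payload": {
  "moves": [
    {"claw": 1, "dx": 0, "dy": 0, "dz": 0.06, "yaw": 0}
  ]
}}

```text
time_s: 9.38
ee_pos: [573.9, -29.1, 30.4]
ee_rot: [179.7, -0.4, 116.1]
force: [-0.3, 0.1, 0.3]
gripper_width: 0.6
```

Emit:
{"api": "drive_tool", "payload": {
  "moves": [
    {"claw": 1, "dx": 0, "dy": 0, "dz": 0.06, "yaw": 0}
  ]
}}

```text
time_s: 9.5
ee_pos: [573.9, -29.0, 29.1]
ee_rot: [179.7, -0.4, 116.1]
force: [0.8, -0.5, 0.1]
gripper_width: 0.1
```

Emit:
{"api": "drive_tool", "payload": {
  "moves": [
    {"claw": 1, "dx": 0, "dy": 0, "dz": 0.06, "yaw": 0}
  ]
}}

```text
time_s: 9.62
ee_pos: [573.9, -29.0, 27.8]
ee_rot: [179.7, -0.4, 116.1]
force: [0.1, -0.9, 0.3]
gripper_width: 0.2
```

Emit:
{"api": "drive_tool", "payload": {
  "moves": [
    {"claw": 1, "dx": 0, "dy": 0, "dz": 0.06, "yaw": 0}
  ]
}}

```text
time_s: 9.75
ee_pos: [573.9, -29.0, 26.5]
ee_rot: [179.7, -0.4, 116.1]
force: [-0.2, 0.8, -0.6]
gripper_width: 0.5
```

Emit:
{"api": "drive_tool", "payload": {
  "moves": [
    {"claw": 1, "dx": 0, "dy": 0, "dz": 0.06, "yaw": 0}
  ]
}}

```text
time_s: 9.88
ee_pos: [573.9, -29.0, 25.2]
ee_rot: [179.7, -0.4, 116.1]
force: [-0.3, -0.0, 0.3]
gripper_width: 0.4
```

Run:
```python
from h import *
from workcell import telemetry, grab_frame
f=grab_frame("scene")
im=cv2.resize(f["color"][180:270,270:370],None,fx=6,fy=6,interpolation=cv2.INTER_CUBIC)
im=(255*(im/255.)**0.4).astype(np.uint8); cv2.imwrite("pics/s8.png",im)
w=grab_frame("wrist"); im=w["color"]; im=(255*(im/255.)**0.5).astype(np.uint8)
cv2.imwrite("pics/w8.png",im)
s=telemetry.state(); print(s["ee_pos"],s["force"],s["torque"],s["time_s"])
```

```text
[573.79010543 -28.98778486  25.1654152 ] [-0.22261413  0.36192902 -1.01183077] [ 0.03314144 -0.12471896 -0.05368515] 9.975
```

View pics/s8.png

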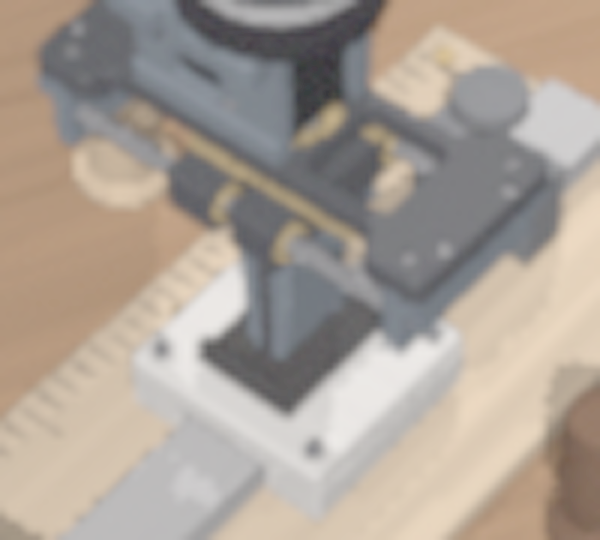

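View pics/w8.png

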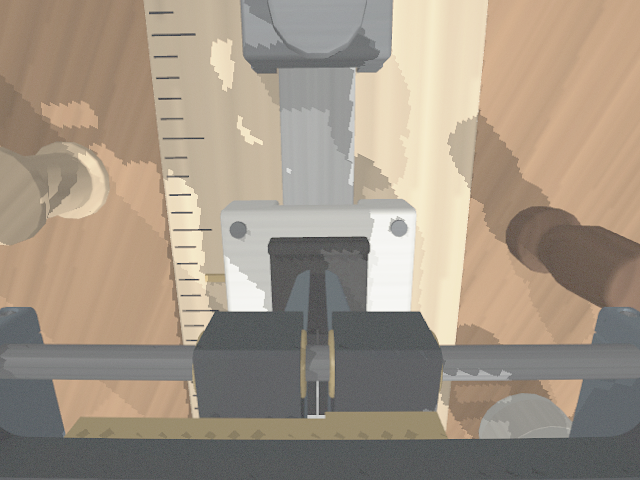

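Run:
```python
from h import *
top=pickle.load(open("top0.pkl","rb"));sc=pickle.load(open("scene0.pkl","rb"))
t=lambda a:(np.array(a)+.5)/4-.5+[240,170]
s=lambda a:(np.array(a)+.5)/3.4-.5+[210,170]
g=np.array([[-.447,.894,0],[.894,.447,0],[0,0,1]])
c=np.array([576,-30,0])
for n,p in (("burn top",unproj(top,t([(246,115)]),90)),("burn sc",unproj(sc,s([(546,268)]),90)),("spool",unproj(sc,s([(271,75)]),60)),("jar",unproj(sc,s([(423,435)]),75)),("knob",unproj(sc,s([(482,88)]),88))):
    print(n,p.round(0),"tool frame from head",(g@(p[0]-c)).round(0))
```

```text
burn top [[681.  44.  90.]] tool frame from head [ 19. 127.  90.]
burn sc [[686.  42.  90.]] tool frame from head [ 15. 130.  90.]
spool [[428. -46.  60.]] tool frame from head [  52. -139.   60.]
jar [[757. -76.  75.]] tool frame from head [-122.  141.   75.]
knob [[526.  74.  88.]] tool frame from head [115.   2.  88.]
```

Emit:
{"api": "drive_tool", "payload": {
  "moves": [
    {"claw": 1, "dx": 0, "dy": 0, "dz": 0.06, "yaw": 0}
  ]
}}

```text
time_s: 10.1
ee_pos: [573.9, -29.0, 24.0]
ee_rot: [179.7, -0.4, 116.1]
force: [-0.1, -0.3, -0.5]
gripper_width: 0.4
```

Emit:
{"api": "drive_tool", "payload": {
  "moves": [
    {"claw": 1, "dx": 0, "dy": 0, "dz": 0.06, "yaw": 0}
  ]
}}

```text
time_s: 10.22
ee_pos: [573.9, -29.0, 23.0]
ee_rot: [179.7, -0.4, 116.1]
force: [-0.8, -0.4, 3.8]
gripper_width: 0.4
```

Emit:
{"api": "drive_tool", "payload": {
  "moves": [
    {"claw": 1, "dx": 0, "dy": 0, "dz": 0.06, "yaw": 0}
  ]
}}

```text
time_s: 10.35
ee_pos: [574.0, -29.0, 22.5]
ee_rot: [179.7, -0.3, 116.1]
force: [-2.0, 0.6, 7.6]
gripper_width: 0.5
```

Contact came at a reported z of about 23.8, so the reported TCP sits about 30 mm beyond the real fingertips. The target depth of 4.5 mm is therefore z ≈ 19.3.

Emit:
{"api": "drive_tool", "payload": {
  "moves": [
    {"claw": 1, "dx": 0, "dy": 0, "dz": 0.08, "yaw": 0}
  ]
}}

```text
time_s: 10.48
ee_pos: [574.0, -29.0, 21.9]
ee_rot: [179.7, -0.3, 116.1]
force: [-3.7, -0.2, 10.1]
gripper_width: 0.5
```

Emit:
{"api": "drive_tool", "payload": {
  "moves": [
    {"claw": 1, "dx": 0, "dy": 0, "dz": 0.1, "yaw": 0}
  ]
}}

```text
time_s: 10.6
ee_pos: [574.0, -29.1, 21.4]
ee_rot: [179.7, -0.3, 116.1]
force: [-3.0, 0.4, 12.1]
gripper_width: 0.6
```

Emit:
{"api": "drive_tool", "payload": {
  "moves": [
    {"claw": 1, "dx": 0, "dy": 0, "dz": 0.1, "yaw": 0}
  ]
}}

```text
time_s: 10.72
ee_pos: [574.2, -29.3, 21.2]
ee_rot: [179.7, -0.3, 116.1]
force: [-3.3, -0.4, 13.3]
gripper_width: 0.7
```

Emit:
{"api": "drive_tool", "payload": {
  "moves": [
    {"claw": 1, "dx": 0, "dy": 0, "dz": 0.16, "yaw": 0}
  ]
}}

```text
time_s: 10.85
ee_pos: [574.4, -29.6, 20.0]
ee_rot: [179.6, -0.2, 116.2]
force: [-3.5, -0.3, 12.9]
gripper_width: 0.4
```

Emit:
{"api": "drive_tool", "payload": {
  "moves": [
    {"claw": 1, "dx": 0, "dy": 0, "dz": 0.14, "yaw": 0}
  ]
}}

```text
time_s: 10.98
ee_pos: [574.5, -29.9, 19.2]
ee_rot: [179.6, -0.1, 116.2]
force: [-3.9, -0.4, 14.4]
gripper_width: 0.7
```

Emit:
{"api": "drive_tool", "payload": {
  "moves": [
    {"claw": 1, "dx": 0.12, "dy": 0, "dz": 0.11, "yaw": 0},
    {"claw": 1, "dx": 0.15, "dy": 0, "dz": 0.11, "yaw": 0}
  ]
}}

```text
time_s: 11.22
ee_pos: [573.3, -27.2, 19.0]
ee_rot: [179.5, 0.2, 116.2]
force: [-4.5, -3.1, 13.2]
gripper_width: 0.6
```

Emit:
{"api": "drive_tool", "payload": {
  "moves": [
    {"claw": 1, "dx": 0.2, "dy": 0, "dz": 0.11, "yaw": 0},
    {"claw": 1, "dx": 0.2, "dy": 0, "dz": 0.11, "yaw": 0}
  ]
}}

```text
time_s: 11.48
ee_pos: [570.8, -22.1, 18.9]
ee_rot: [179.4, 0.4, 116.3]
force: [-3.9, -2.7, 12.9]
gripper_width: 0.5
```

Emit:
{"api": "drive_tool", "payload": {
  "moves": [
    {"claw": 1, "dx": 0.2, "dy": -0.02, "dz": 0.11, "yaw": 0},
    {"claw": 1, "dx": 0.2, "dy": -0.02, "dz": 0.11, "yaw": 0},
    {"claw": 1, "dx": 0.2, "dy": -0.02, "dz": 0.11, "yaw": 0}
  ]
}}

```text
time_s: 11.85
ee_pos: [567.2, -14.6, 19.0]
ee_rot: [179.1, 0.9, 116.4]
force: [-2.7, -3.2, 13.9]
gripper_width: 0.5
```

Run:
```python
from h import *
from workcell import telemetry, grab_frame
w=grab_frame("wrist"); im=w["color"]; im=(255*(im/255.)**0.5).astype(np.uint8)
cv2.imwrite("pics/w9.png",im)
s=telemetry.state(); print(s["ee_pos"],s["force"],s["torque"],s["time_s"])
```

```text
[566.97664193 -14.11451314  18.9479107 ] [-3.3946991  -1.88076533 14.28888427] [-0.37053162  0.45405383  0.00686633] 11.9
```

View pics/w9.png

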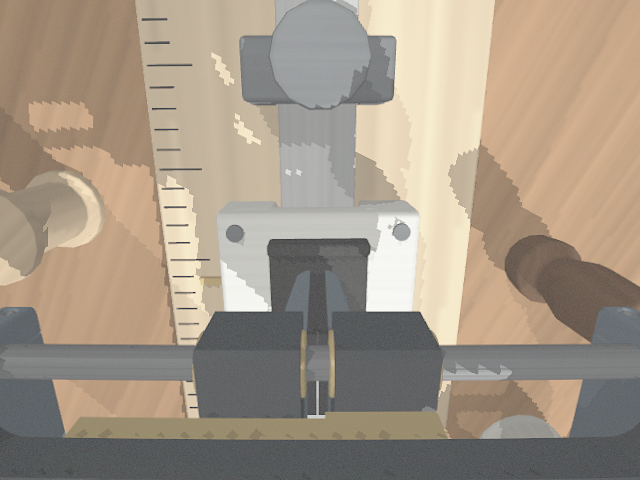

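Emit:
{"api": "drive_tool", "payload": {
  "moves": [
    {"claw": 1, "dx": 0.25, "dy": -0.02, "dz": 0.11, "yaw": 0},
    {"claw": 1, "dx": 0.25, "dy": -0.02, "dz": 0.11, "yaw": 0},
    {"claw": 1, "dx": 0.25, "dy": -0.02, "dz": 0.11, "yaw": 0}
  ]
}}

```text
time_s: 12.28
ee_pos: [562.1, -3.9, 18.7]
ee_rot: [178.8, 1.3, 116.5]
force: [-3.0, -4.0, 14.0]
gripper_width: 0.9
```

Emit:
{"api": "drive_tool", "payload": {
  "moves": [
    {"claw": 1, "dx": 0.25, "dy": -0.02, "dz": 0.11, "yaw": 0},
    {"claw": 1, "dx": 0.25, "dy": -0.02, "dz": 0.11, "yaw": 0},
    {"claw": 1, "dx": 0.2, "dy": -0.02, "dz": 0.11, "yaw": 0}
  ]
}}

```text
time_s: 12.65
ee_pos: [557.4, 5.8, 18.4]
ee_rot: [178.5, 1.8, 116.6]
force: [-3.1, -2.8, 14.0]
gripper_width: 0.7
```

Run:
```python
from h import *
from workcell import telemetry, grab_frame
w=grab_frame("wrist"); im=w["color"]; im=(255*(im/255.)**0.5).astype(np.uint8)
cv2.imwrite("pics/w10.png",im)
s=telemetry.state(); print(s["ee_pos"],s["force"],s["torque"],s["time_s"])
```

```text
[557.22997655   6.1353507   18.32578864] [-3.4074561  -2.7345763  13.86262881] [-0.3115454   0.46629394 -0.0467931 ] 12.7
```

View pics/w10.png

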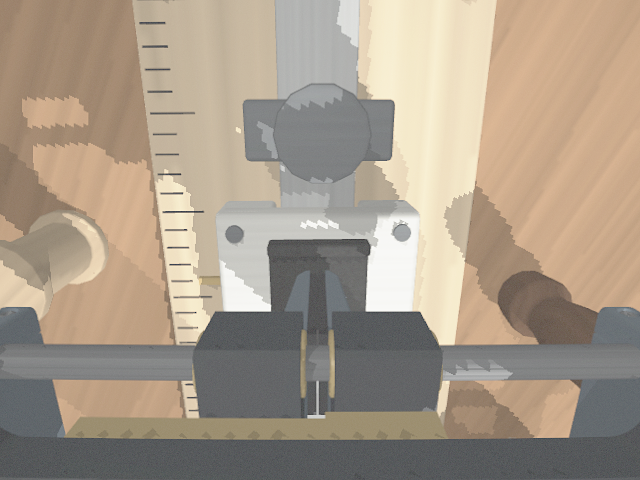

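Emit:
{"api": "drive_tool", "payload": {
  "moves": [
    {"claw": 1, "dx": 0.22, "dy": -0.02, "dz": 0.1, "yaw": 0},
    {"claw": 1, "dx": 0.22, "dy": -0.02, "dz": 0.1, "yaw": 0},
    {"claw": 1, "dx": 0.2, "dy": -0.02, "dz": 0.1, "yaw": 0}
  ]
}}

```text
time_s: 13.08
ee_pos: [553.2, 14.6, 18.4]
ee_rot: [178.2, 2.1, 116.7]
force: [-3.5, -2.8, 14.7]
gripper_width: 0.3
```

Emit:
{"api": "drive_tool", "payload": {
  "moves": [
    {"claw": 1, "dx": 0.16, "dy": -0.02, "dz": 0.1, "yaw": 0}
  ]
}}

```text
time_s: 13.2
ee_pos: [552.3, 16.6, 18.4]
ee_rot: [178.1, 2.3, 116.7]
force: [-3.4, -2.9, 14.2]
gripper_width: 0.6
```

Emit:
{"api": "drive_tool", "payload": {
  "moves": [
    {"claw": 1, "dx": 0.14, "dy": -0.02, "dz": 0.1, "yaw": 0}
  ]
}}

```text
time_s: 13.32
ee_pos: [551.6, 18.1, 18.5]
ee_rot: [178.0, 2.4, 116.8]
force: [-3.2, -3.5, 14.1]
gripper_width: 0.5
```

Emit:
{"api": "drive_tool", "payload": {
  "moves": [
    {"claw": 1, "dx": 0.12, "dy": -0.02, "dz": 0.1, "yaw": 0}
  ]
}}

```text
time_s: 13.45
ee_pos: [551.1, 19.3, 18.5]
ee_rot: [177.9, 2.6, 116.8]
force: [-3.8, -2.2, 14.1]
gripper_width: 0.4
```

Emit:
{"api": "drive_tool", "payload": {
  "moves": [
    {"claw": 1, "dx": 0.14, "dy": -0.02, "dz": 0.1, "yaw": 0},
    {"claw": 1, "dx": 0.14, "dy": -0.02, "dz": 0.1, "yaw": 0}
  ]
}}

```text
time_s: 13.7
ee_pos: [549.7, 22.4, 18.5]
ee_rot: [177.7, 2.8, 116.8]
force: [-3.5, -3.8, 14.9]
gripper_width: 0.7
```

Emit:
{"api": "drive_tool", "payload": {
  "moves": [
    {"claw": 1, "dx": 0.14, "dy": -0.02, "dz": 0.1, "yaw": 0}
  ]
}}

```text
time_s: 13.82
ee_pos: [548.9, 23.9, 18.4]
ee_rot: [177.6, 2.9, 116.9]
force: [-3.5, -3.1, 14.1]
gripper_width: 0.3
```

Emit:
{"api": "drive_tool", "payload": {
  "moves": [
    {"claw": 1, "dx": 0.14, "dy": -0.02, "dz": 0.1, "yaw": 0}
  ]
}}

```text
time_s: 13.95
ee_pos: [548.3, 25.4, 18.4]
ee_rot: [177.5, 3.1, 116.9]
force: [-3.0, -3.0, 14.5]
gripper_width: 0.4
```

Run:
```python
from h import *
from workcell import telemetry, grab_frame
w=grab_frame("wrist"); im=w["color"]; im=(255*(im/255.)**0.5).astype(np.uint8)
cv2.imwrite("pics/w11.png",im)
s=telemetry.state(); print(s["ee_pos"],s["force"],s["torque"],s["time_s"])
```

```text
[548.12724624  25.67655925  18.37070758] [-3.65260779 -2.74478807 12.93888441] [-0.40636966  0.54339586  0.00866722] 14.0
```

View pics/w11.png

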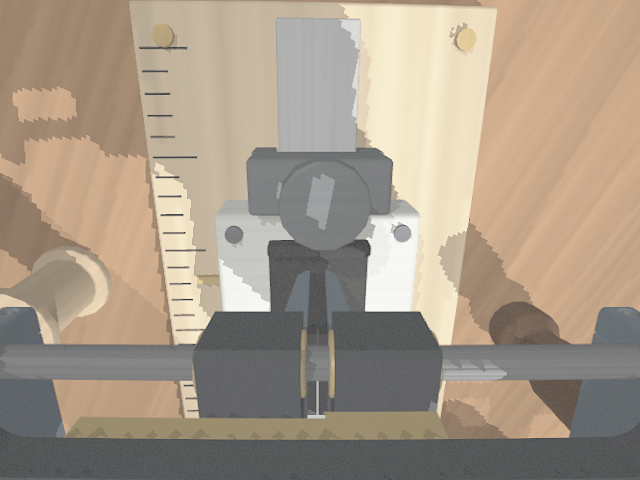

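Emit:
{"api": "drive_tool", "payload": {
  "moves": [
    {"claw": 1, "dx": 0.12, "dy": -0.02, "dz": 0.1, "yaw": 0}
  ]
}}

```text
time_s: 14.12
ee_pos: [547.6, 26.8, 18.4]
ee_rot: [177.4, 3.2, 116.9]
force: [-3.0, -3.7, 14.7]
gripper_width: 0.4
```

Emit:
{"api": "drive_tool", "payload": {
  "moves": [
    {"claw": 1, "dx": 0.12, "dy": -0.02, "dz": 0.1, "yaw": 0}
  ]
}}

```text
time_s: 14.25
ee_pos: [547.6, 27.1, 18.5]
ee_rot: [177.3, 3.4, 117.0]
force: [-2.4, -8.7, 13.5]
gripper_width: 0.3
```

Emit:
{"api": "drive_tool", "payload": {
  "moves": [
    {"claw": 1, "dx": 0.12, "dy": -0.02, "dz": 0.1, "yaw": 0}
  ]
}}

```text
time_s: 14.38
ee_pos: [547.8, 27.1, 18.6]
ee_rot: [177.2, 3.7, 117.1]
force: [-2.2, -8.0, 14.2]
gripper_width: 0.4
```

Emit:
{"api": "drive_tool", "payload": {
  "moves": [
    {"claw": 1, "dx": 0.12, "dy": -0.02, "dz": 0.1, "yaw": 0}
  ]
}}

```text
time_s: 14.5
ee_pos: [547.9, 27.0, 18.8]
ee_rot: [177.1, 4.0, 117.2]
force: [-1.7, -7.3, 13.3]
gripper_width: 0.4
```

The along-rail force rose to about 7 N and motion stopped, so the head is against the stop. I'll release straight up, keeping a slight forward bias.

Emit:
{"api": "drive_tool", "payload": {
  "moves": [
    {"claw": 1, "dx": 0.06, "dy": 0, "dz": 0, "yaw": 0},
    {"claw": 1, "dx": 0.05, "dy": 0, "dz": -0.05, "yaw": 0}
  ]
}}

```text
time_s: 14.75
ee_pos: [548.2, 26.8, 23.4]
ee_rot: [177.0, 4.3, 117.3]
force: [-2.4, -3.3, 9.1]
gripper_width: 0.8
```

Emit:
{"api": "drive_tool", "payload": {
  "moves": [
    {"claw": 1, "dx": 0.03, "dy": 0, "dz": -0.08, "yaw": 0},
    {"claw": 1, "dx": 0, "dy": 0, "dz": -0.1, "yaw": 0}
  ]
}}

```text
time_s: 15.0
ee_pos: [547.9, 27.2, 27.8]
ee_rot: [176.9, 4.3, 117.3]
force: [0.3, 0.4, -0.0]
gripper_width: 0.5
```

Emit:
{"api": "drive_tool", "payload": {
  "moves": [
    {"claw": 1, "dx": -0.02, "dy": 0, "dz": -0.2, "yaw": 0},
    {"claw": 1, "dx": -0.05, "dy": 0, "dz": -0.3, "yaw": 0},
    {"claw": 1, "dx": -0.05, "dy": 0, "dz": -0.4, "yaw": 0}
  ]
}}

```text
time_s: 15.38
ee_pos: [546.9, 26.0, 45.8]
ee_rot: [177.0, 4.2, 117.3]
force: [-0.2, 0.8, -0.7]
gripper_width: 0.6
```

Clear of the pad. I'll back off further, moving away from the knob as I rise, and then verify.

Emit:
{"api": "drive_tool", "payload": {
  "moves": [
    {"claw": 1, "dx": -0.1, "dy": 0, "dz": -1, "yaw": 0},
    {"claw": 1, "dx": -0.1, "dy": 0, "dz": -1, "yaw": 0},
    {"claw": 1, "dx": -0.1, "dy": 0, "dz": -1, "yaw": 0},
    {"claw": 1, "dx": -0.1, "dy": 0, "dz": -1, "yaw": 0},
    {"claw": 1, "dx": -0.3, "dy": 0, "dz": -1, "yaw": 0}
  ]
}}

```text
time_s: 16.0
ee_pos: [544.4, 17.8, 150.4]
ee_rot: [177.1, 4.2, 117.3]
force: [0.2, 0.2, 0.3]
gripper_width: 0.6
```

Emit:
{"api": "drive_tool", "payload": {
  "moves": [
    {"claw": 1, "dx": -1, "dy": 0, "dz": -0.5, "yaw": 0},
    {"claw": 1, "dx": -1, "dy": 0, "dz": -0.5, "yaw": 0},
    {"claw": 1, "dx": 0, "dy": 0, "dz": 0, "yaw": 0}
  ]
}}

```text
time_s: 16.38
ee_pos: [563.3, -19.5, 176.3]
ee_rot: [176.9, 4.3, 117.3]
force: [-0.1, -0.9, -0.9]
gripper_width: 0.3
```

Run:
```python
from h import *
from workcell import telemetry, grab_frame
w=grab_frame("wrist"); cv2.imwrite("pics/w12.png",w["color"]); pickle.dump(w,open("w12.pkl","wb"))
f=grab_frame("scene"); cv2.imwrite("pics/s12.png",f["color"]); 
s=telemetry.state(); print(s["ee_pos"],s["force"],s["torque"],s["time_s"])
```

```text
[561.73935655 -18.32593404 174.91512758] [ 0.13800185  0.2013236  -0.19812518] [ 0.02740843 -0.05011539  0.02644664] 16.475
```

View pics/w12.png

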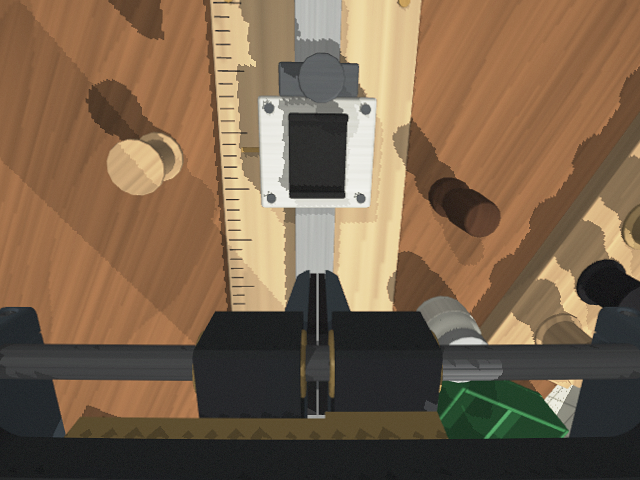

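View pics/s12.png

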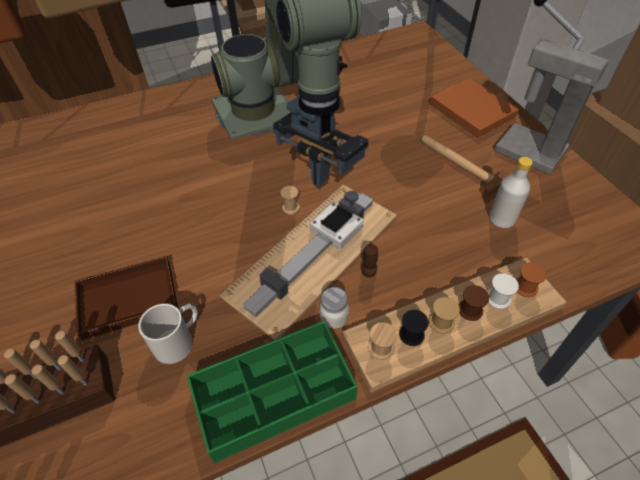

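Run:
```python
from h import *
a=cv2.imread("pics/w12.png")[50:215,240:400]; a=(255*(a/255.)**0.5).astype(np.uint8)
cv2.imwrite("pics/w12z.png",cv2.resize(a,None,fx=3.6,fy=3.6,interpolation=cv2.INTER_CUBIC))
a=cv2.imread("pics/s12.png")[180:260,300:390]; a=(255*(a/255.)**0.5).astype(np.uint8)
cv2.imwrite("pics/s12z.png",cv2.resize(a,None,fx=7,fy=7,interpolation=cv2.INTER_CUBIC))
```

```text
(no output)
```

View pics/w12z.png

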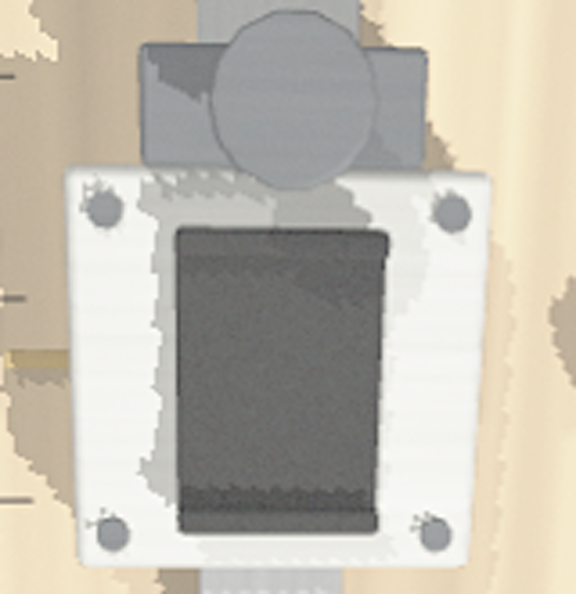

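View pics/s12z.png

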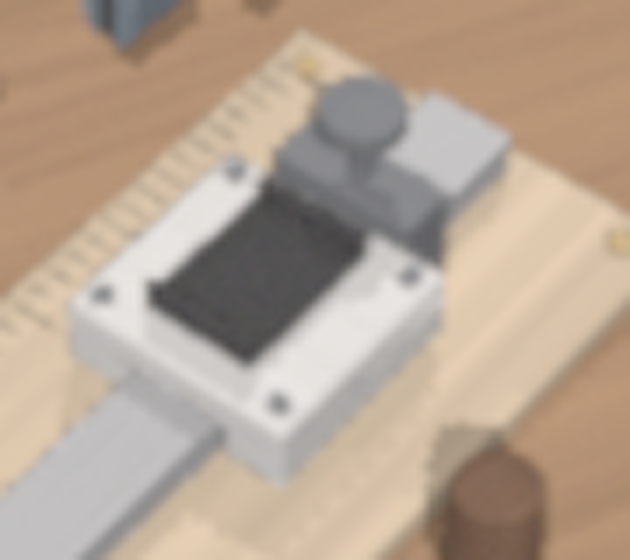

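The head sits flush against the knobbed stop with no visible gap, the pad is up, and the other objects are where they were. Handing in.

```bash
python3 -c "
from workcell import job,telemetry
print(job.job_done()); s=telemetry.state(); print(s['time_s'],s['force'])"
```

```text
the job is handed in; nothing more can be done
None
the job is handed in; nothing more can be done
```

The sliding head is against the knobbed stop with the pad back up. I handed the job in at about 16.5 s.

- **What I did:** I pressed the pad with the closed fingertips to an estimated 4.5 mm (13–15 N) and slid the head about 63 mm. It stopped against the block, and the along-rail force rose to about 7 N. I then lifted straight up with a slight forward bias and backed the arm clear.
- **Last checks:** The wrist and scene pictures show no visible gap between head and stop, and the pad looks sprung up. The other objects look unmoved and the tool force was about 0. I judged the gap and the pad by eye and did not test the brake.
- **What disagreed:**
  - The fingertips met the pad at a reported TCP height of about 24 mm instead of 54 mm, so the reported TCP is about 30 mm beyond the real tips. I relied on contact force and pictures for the height instead.
  - The tool tilted to about 5° off vertical by the end of the push.
  - The cameras disagreed by up to about 10 mm on the knob position.

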